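# Tighten the wing nut of the card terminal stand

## Robot

A 6-joint arm with a two-finger parallel gripper is mounted at the origin on the work surface; the furniture and walls round the work are solid. World frame = base frame: x ahead of the robot, y to its left, z up, the work surface at z = 0. Lengths are in m, angles in degrees, forces in N, time in s.
With the tool pointing down it reaches from about 0.325 to 0.775 m from the base axis. Payload 5.5 kg.
Tool frame: the origin (TCP) lies at the centre of the arm's flange, where the gripper is bolted on; the fingertips stand 182 mm ahead of it and the grasp point (between the pads) lies 163 mm ahead of it; z points along the fingers, y is the line along which they close (so a half turn about z gives the same grasp; the last joint's range is limited). The gripper opens to 88 mm and grips with 3 to 60 N. Pads are 20 mm wide; open, the fingers measure 115 mm over their backs; the gripper's body (75 mm by 178 mm) begins 61 mm behind the grasp point.
Start: joints at [-77.332, 5.22, 70.514, -0, 104.267, -3.249], TCP at [0.165, -0.577, 0.405] pointing down, gripper open.
Joint ranges: [-164.24, 164.24], [-49.07, 125.15], [9.68, 141.18], [-86.29, 266.29], [3.28, 154.24], [-151.56, 151.56]. Speed limits (degrees/s): [147.25, 147.25, 172.46, 180, 180, 180].

## Interface

Orientations are given as [roll, pitch, yaw] about the fixed x, y, z axes, in that order (R = Rz(yaw) Ry(pitch) Rx(roll)).
In Python, from station import r gives the robot as it stands. The module is installed in compiled form; this text tells all that it offers. Calls block until the motion is done:
- r.reach(position, orientation): joint-space move of the TCP to a pose.
- r.servo_line(position, rotation=None, speed=0.15): straight line of the TCP; rotation=None keeps the orientation; speed is the mean speed in m/s.
- r.move_joints(angles): joint-space move.
- r.let_go() and r.grab(squeeze=None): open the fingers fully, or close them until they stop; squeeze is the grip in N (None keeps the last).
- r.wait(seconds).
- r.inverse_kinematics(position, orientation): joint angles nearest the present ones, or None.
- r.sense(): the state.
- r.snapshot(name): name is "side" or "top" or "wrist"; returns a dict with "frame" (384x512x3 uint8, red, green, blue), "fx", "fy", "cx", "cy" (pixels), "dist_coeffs" ([k1, k2, p1, p2, k3] as OpenCV has them; the pictures are not rectified), "R" (3x3) and "t" (3): a world point X has camera coordinates R X + t. Camera axes: x right, y down, z forward; pixel columns grow to the right and rows downward; lengths in m; the calibration is good to about 2 mm. A picture is of the moment at which its call begins. There is no depth.
A pose or a line that the arm cannot do raises r.IKError and nothing moves.
- r.hand_in(): hands the job in; it is judged then, once.
The state is a dict: "clock": time; "joints": joint angles; "joint_vel": joint speeds; "joint_torque": joint torques, N m; "tcp_pos": TCP position; "orientation": TCP orientation; "contact_force": force on the tool from outside, world axes, zero at the start; "torque": the same for the moment, N m; "opening": finger opening in m; "gripper_force": force on a finger pad.
Only numpy, scipy, OpenCV 4.12 (cv2) and the standard library are available. Lean on these libraries where they do the work, as an engineer would, in place of code of your own. Each camera call takes 0.05 s, during which the arm holds its last target. There are 200 camera calls.

## Task

The wing nut that clamps the card terminal's stand has worked loose. Push its wings round with the closed fingertips, stroke after stroke, clockwise as seen from above, until the nut is fully tight and will go no further. Only push the nut, never take it between the fingers, and leave the card terminal, the salt shaker and the cup standing where they are.

Things in the scene. Friction and masses are not known exactly. Their poses are not given: they have to be found in the camera images.
- stand: Card terminal stand, fixed: wooden foot 250 x 200 mm with a metal plate, and a raised wooden deck. Origin: on the table top, under the axis of the wing nut's upright stud. x points from the nut to the deck (away from the robot, within 0.4 rad), y left, z up. Foot: x -60 to 190, y -100 to 100 mm, top 20 mm above the table at the nut. Deck cheeks: only at x over 60 mm.
- deck_edge (a point): Middle of the upper front edge of the stand's deck, 25 mm behind the nut's axis, 74 mm above the table; axes as the stand's. The deck is 10 mm thick, 200 mm wide along y, and runs 165 mm back (+x). It overhangs the rear of the wings' circle: the wings pass under it, but a finger reaches them only in front of this edge.
- wing_nut (a joint): Angle (rad) the wing nut must still turn clockwise, seen from above, to be tight: 0 = hard stop; starts at 6 to 9.5. Clockwise lowers it. It stays where left; turning takes 0.04 N m (1.5 N at the wings). At 0 the wings lie along the stand's y, parallel to the deck edge; at q they are turned q anticlockwise from there.
- nut (a point): Bare steel wing nut, 84 mm across its two wings. Point on its axis at its underside, turns with it: z up, wings along own +y and -y. Hub 28 mm across, 19 mm high. Wings 6 to 8 mm thick (own x), ending in round ears 23 mm across, 8 to 31 mm above this point, centred 30.5 mm from the axis. Point 20 mm above the table when tight, 0.6 mm higher per rad of looseness.
- terminal: Black card terminal 170 x 80 x 32 mm lying loose across the stand's deck, its front side about 75 mm behind the deck's front edge, its top 106 mm above the table. Origin: centre of its underside. Bystander.
- salt: Glass salt shaker with a metal cap, 44 mm across, 90 mm high, loose on the table beside the stand, 145 to 185 mm from the nut. Origin: centre of its underside. Bystander.
- cup: Green and white espresso cup, 64 mm across (89 mm with its handle), 48 mm high, loose on the table on the other side of the stand, 145 to 190 mm from the nut. Origin: centre of its underside. Bystander.

How it is judged (in metres and radians):
At the end, for the whole second after the job is handed in: The wing nut is tight (within 0.15 rad of its stop) and still; terminal, salt shaker and cup are upright and within 20 mm of where they stood (value of joint wing_nut below 0.15 rad and velocity of joint wing_nut between -0.05 and 0.05 rad/s and distance of each of salt, cup, terminal from where it was at the start of the episode below 0.02 m and angle between each of salt, cup, terminal's own z axis and vertical below 0.2 rad); the robot touches nothing.
It fails at once if the nut is taken between the fingers (a wing or the hub lies between them while they touch it) instead of pushed (x of the grasp point in the frame of nut between -0.005 and 0.005 m and horizontal distance between the grasp point and nut below 0.045 m and z of the grasp point in the frame of nut below 0.042 m and contact force between the fingers and wing_nut above 0.3 N).
It fails at once if the terminal, the salt shaker or the cup is knocked, carried or lifted (moved by more than 20 mm) (distance of any of salt, cup, terminal from where it was at the start of the episode above 0.02 m).
It also fails if it takes over 56 s, if anything falls off the work surface, if the arm or the gripper's body presses on something with over 40 N, if the wrist force passes 120 N, or if a joint passes its speed limit or range.

## Working session

There is one attempt and no reset: what is moved stays moved. The work goes in short steps, each a Python script; the robot and the scene stay as the last script left them, time stands still between calls to the robot, and variables do not carry over. Pictures are saved under pics/ and viewed, at most 10 in all, crops included, and the job is handed in when it is done.

```bash
mkdir -p pics
python3 - <<'E'
from station import r
import cv2,pickle
d={}
for n in("side","top"):
    s=r.snapshot(n);d[n]=s
    cv2.imwrite(f"pics/{n}0.png",cv2.resize(s["frame"][:,:,::-1],(800,600),interpolation=cv2.INTER_CUBIC))
    print(n,s["R"],s["t"],s["fx"],s["cx"],s["cy"],s["dist_coeffs"])
pickle.dump(d,open("s0.pkl","wb"))
print(r.sense())
E
```

```text
side [[ 0.98015113 -0.19684077  0.02361106]
 [-0.05368927 -0.37819492 -0.92416777]
 [ 0.19084347  0.90455642 -0.38125642]] [-0.54938319  0.10692183  0.74429808] 364.7126356248401 250.5005279913977 188.13988383645926 [-0.09487415  0.          0.          0.          0.        ]
top [[-0.02161956 -0.99972731 -0.00882645]
 [-0.98160217  0.02290119 -0.18955928]
 [ 0.18970972  0.00456587 -0.9818296 ]] [0.03551921 0.59589687 1.19997441] 480.74989043637856 253.2336919651763 196.6508181722729 [0.07035039 0.         0.         0.         0.        ]
{'clock': 0.1, 'joints': array([-7.73336558e+01,  5.25905788e+00,  7.05731189e+01,  8.18386463e-04,
        1.04266803e+02, -3.24733449e+00]), 'joint_vel': array([-0.04199285, -0.05104742, -0.13942967,  0.03879148,  0.03324635,
       -0.02996346]), 'joint_torque': array([ 3.46739864e-03, -4.47858417e+01, -4.07568526e+01,  7.02319876e-02,
        2.84557126e-02, -1.08926904e-04]), 'tcp_pos': array([ 0.16453975, -0.57705707,  0.40363527]), 'orientation': array([-1.79901224e+02, -6.39907811e-03,  1.59138741e+01]), 'contact_force': array([-0.38245841,  0.60126525, -0.50992255]), 'torque': array([ 0.07059171,  0.00390527, -0.0222744 ]), 'gripper_force': 0.0, 'opening': 0.08826671377271991}
```

View pics/top0.png

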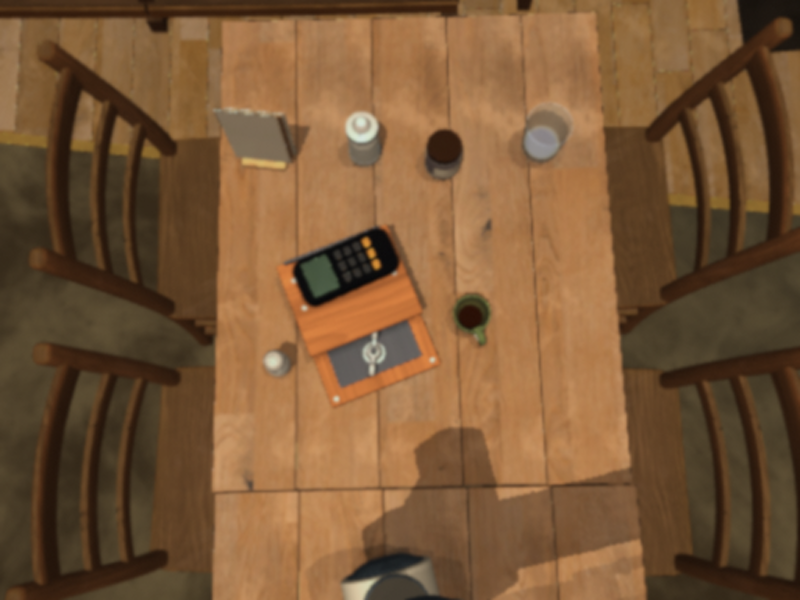

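View pics/side0.png

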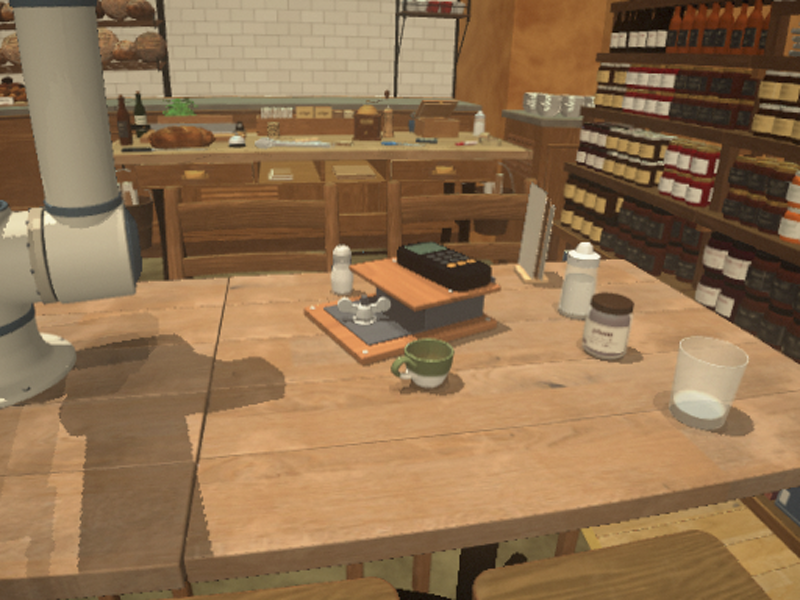

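The top view shows the nut hub at about (374,352), the deck's front edge from (312,354) to (424,315), the salt shaker at (277,362) and the cup at (472,317), all in 800x600 px. The side view shows the nut at (364,310). I'll crop in closer.

Run:
```python
import cv2,pickle
d=pickle.load(open("s0.pkl","rb"))
f=d["top"]["frame"][:,:,::-1]
cv2.imwrite("pics/topc.png",cv2.resize(f[185:265,165:285],None,fx=6.6,fy=6.6,interpolation=cv2.INTER_CUBIC))
```

```text
(no output)
```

View pics/topc.png

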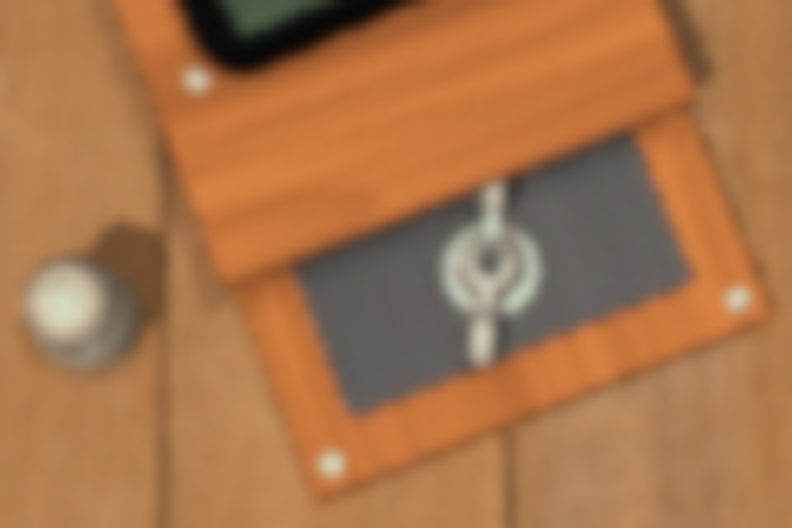

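The crop shows the deck's front corners at (225,280) and (694,100), the foot's front corners at (318,497) and (772,315), the hub at (490,268) and the wings running from (494,185) to (480,362).

```bash
cat > h.py <<'E'
import numpy as np,cv2
def pt(s,uv,z):
    K=np.array([[s["fx"],0,s["cx"]],[0,s["fy"],s["cy"]],[0,0,1]])
    a=cv2.undistortPoints(np.array([[uv]],float),K,np.array(s["dist_coeffs"]))[0,0]
    R=np.array(s["R"]);d=R.T@np.array([a[0],a[1],1]);c=-R.T@np.array(s["t"])
    return c+d*(z-c[2])/d[2]
E
python3 - <<'E'
import pickle;from h import *
d=pickle.load(open("s0.pkl","rb"));s=d["top"]
C=lambda u,v:(u/6.6+165-.42,v/6.6+185-.42)
P={}
for n,uv,z in [("dl",(225,280),.074),("dr",(694,100),.074),("fl",(318,497),.02),("fr",(772,315),.02),("hub",(490,268),.03),("wn",(480,355),.045),("wf",(494,190),.045)]:
    P[n]=pt(s,C(*uv),z);print(n,P[n].round(4))
for n,uv,z in [("saltcap",(277,360),.08),("cup",(472,313),.045)]: print(n,pt(s,(uv[0]*.64,uv[1]*.64),z).round(4))
print("side hub top",pt(d["side"],(364*.64,308*.64),.045))
for a,b in(("dl","dr"),("fl","fr")):
    v=P[b]-P[a];th=np.arctan2(v[0],-v[1]);print("yaw",np.degrees(th),np.linalg.norm(v))
    x=np.array([np.cos(th),np.sin(th),0]);m=(P[a]+P[b])/2
    print("nut est",m-x*(.025 if a=="dl" else -.06))
v=P["wf"]-P["wn"];print("wing dir",np.degrees(np.arctan2(v[1],v[0])))
E
```

```text
dl [0.5178 0.1627 0.074 ]
dr [ 0.5842 -0.0203  0.074 ]
fl [0.4372 0.1321 0.02  ]
fr [ 0.5057 -0.0507  0.02  ]
hub [0.5259 0.062  0.03  ]
wn [0.4896 0.0659 0.045 ]
wf [0.5551 0.0594 0.045 ]
saltcap [0.5097 0.2161 0.08  ]
cup [ 0.5861 -0.1062  0.045 ]
side hub top [0.52535708 0.04182531 0.045     ]
yaw 19.953608063796782 0.1946684621216844
nut est [0.52750571 0.06270699 0.074     ]
yaw 20.520491970759128 0.19524793643739866
nut est [0.52763695 0.06174781 0.02      ]
wing dir -5.712057006782454
```

```bash
cat >> h.py <<'E'
from station import r
N=np.array([.527,.062]);TH=np.radians(20.2);A=np.array([[np.cos(TH),-np.sin(TH)],[np.sin(TH),np.cos(TH)]])
ORI=[180,0,20.2];LOW=.034+.182;HIGH=.072+.182
def c(phi,gap=0,s=.032):           # tool centre behind a wing at stand angle phi (deg), stand frame
    p=np.radians(phi);u=np.array([np.cos(p),np.sin(p)]);t=np.array([-u[1],u[0]])
    return s*u+(.004+.010*abs(t[0])+.0135*abs(t[1])+gap)*t
def go(xy,z,speed=.1):
    r.servo_line([*(N+A@xy),z],speed=speed)
def stroke(a,b,gap=.008,step=15,fmax=12):
    go(c(a,gap),HIGH);go(c(a,gap),LOW)
    f0=np.array(r.sense()["contact_force"])
    n=int(np.ceil(abs(b-a)/step))
    for p in np.linspace(a,b,n+1):
        go(c(p),LOW,.05);f=np.array(r.sense()["contact_force"])-f0
        print(round(p),(A.T@f[:2]).round(1),f[2].round(1))
        if np.linalg.norm(f[:2])>fmax: print("stop");break
    e=c(p,.010); go(e,LOW); go(e,HIGH); print("t",r.sense()["clock"])
def look(name):
    s=r.snapshot("top")["frame"][:,:,::-1]
    cv2.imwrite(f"pics/{name}.png",cv2.resize(s[185:265,165:285],None,fx=6.6,fy=6.6,interpolation=cv2.INTER_CUBIC))
E
python3 - <<'E'
from h import *
r.grab(15); print(r.sense()["opening"])
r.reach([*(N+A@c(-205.7,.012)),.40],ORI)
s=r.sense();print(s["clock"],s["joints"],s["tcp_pos"],s["orientation"])
go(c(-205.7,.008),HIGH)
f=r.snapshot("wrist")["frame"][:,:,::-1]
cv2.imwrite("pics/w.png",cv2.resize(f,(800,600)))
print(r.sense()["clock"])
E
```

```text
0.000537434853107211
3.9 [-2.21494373e-01 -1.13029019e+01  8.69330612e+01 -1.11036053e-02
  1.04371860e+02  6.96404012e+01] [0.49216908 0.0320662  0.39996948] [1.79990618e+02 5.63524799e-03 2.01353481e+01]
5.5583
```

View pics/w.png

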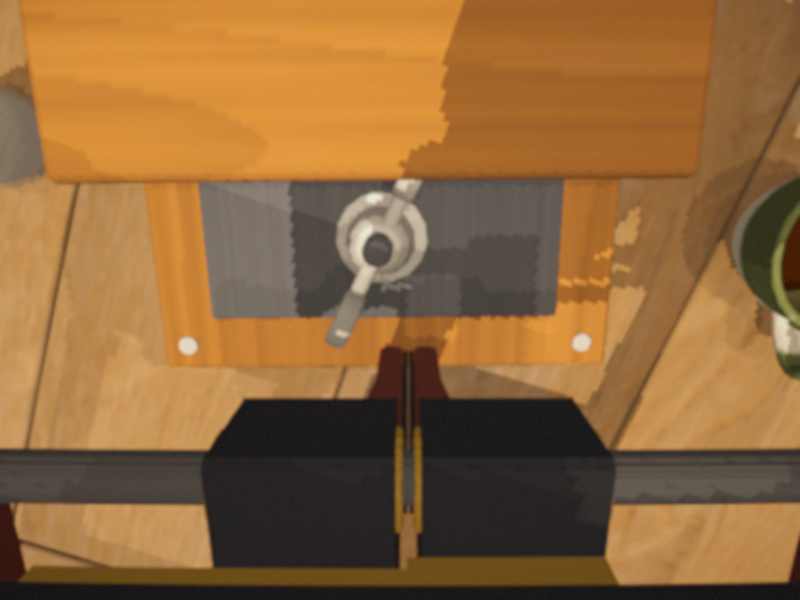

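The wrist view shows the near wing's ear at about (337,335) and the closed fingertips at (408,352), to its right on the correct side. The deck edge at row 180 is level, so the yaw is good. Starting stroke 1.

Run:
```python
from h import *
stroke(-205.7,-310)
go(c(-190,.008),HIGH)
f=r.snapshot("wrist")["frame"][:,:,::-1]
cv2.imwrite("pics/w2.png",cv2.resize(f,(800,600)))
```

```text
-206 [ 1.1 -0.1] -0.5
-221 [0.1 0.1] 0.2
-236 [-0.7  0. ] -0.2
-250 [-0.3  0.1] 0.1
-265 [0.4 1.3] -0.3
-280 [0.4 0.4] -0.2
-295 [ 0.5 -0. ] -1.0
-310 [1.2 1.4] -0.3
t 9.8333
```

View pics/w2.png

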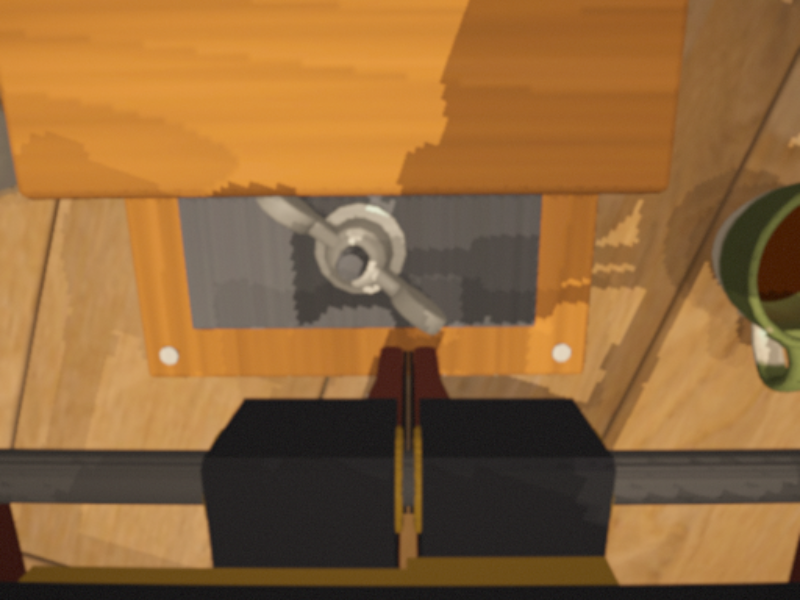

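Stroke 1 worked: the near wing now points from the hub at (352,260) to (430,325), about -130° in the stand frame. Next come strokes 2 and 3.

Run:
```python
from h import *
stroke(-127,-310)
go(c(-190,.008),HIGH)
f=r.snapshot("wrist")["frame"][:,:,::-1]
cv2.imwrite("pics/w3.png",cv2.resize(f,(800,600)))
```

```text
-127 [-0.2  1.2] -0.9
-141 [0.2 1. ] -0.2
-155 [-0.3  0.4] -1.6
-169 [-0.6 -1. ] -1.3
-183 [-0.9  0.8] -0.2
-197 [-0.4 -0.6] -1.2
-211 [0.2 0.8] -0.9
-226 [-0.8  0.6] 0.2
-240 [-0.4  0.6] -0.9
-254 [-0.5 -0.9] -1.7
-268 [-0.9 -0.2] -0.7
-282 [-0.2  0.1] -1.2
-296 [-1.  -0.7] -0.4
-310 [-1.4  0.7] -1.6
t 17.325
```

View pics/w3.png

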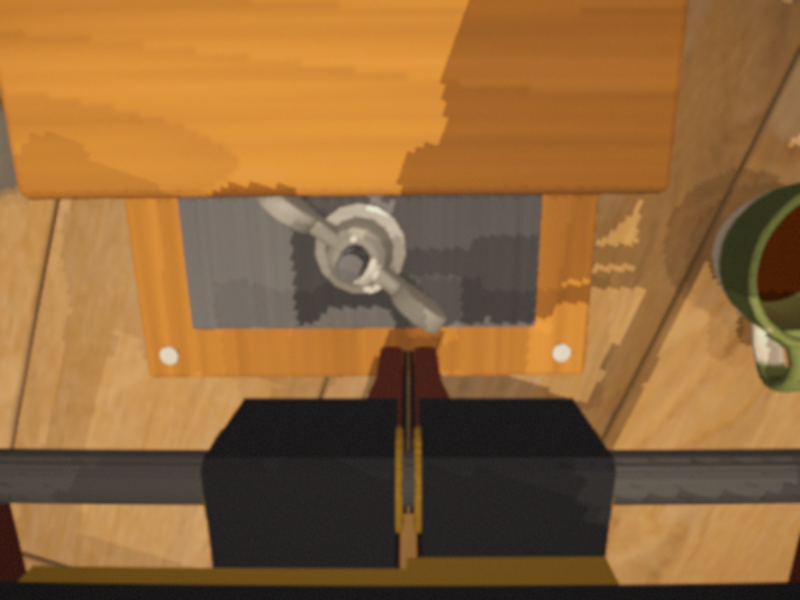

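The wings look the same as before stroke 2, as expected after a half turn. Stroke 3 runs to the stop with fine steps at the end.

Run:
```python
from h import *
a=-127
go(c(a,.008),HIGH);go(c(a,.008),LOW);f0=np.array(r.sense()["contact_force"])
for p in [*np.linspace(a,-250,10),*np.arange(-253,-296,-3)]:
    go(c(p),LOW,.05 if p>=-250 else .02);f=np.array(r.sense()["contact_force"])-f0
    if p<-230: print(round(p),(A.T@f[:2]).round(1),f[2].round(1))
    if np.linalg.norm(f[:2])>9: print("stop");break
r.wait(.2);print(r.sense()["contact_force"]-f0)
e=c(p,.012);go(e,LOW);go(e,HIGH);go(c(-190,.008),HIGH)
f=r.snapshot("wrist")["frame"][:,:,::-1]
cv2.imwrite("pics/w4.png",cv2.resize(f,(800,600)));print(r.sense()["clock"])
```

```text
-236 [1.3 0.9] -0.9
-250 [-0.   0.4] 0.1
-253 [-0.7  0.5] 0.0
-256 [-0.5 -0.3] 0.5
-259 [-0.4  0.8] -0.5
-262 [0.7 1. ] -0.5
-265 [-0.2  0.1] -0.7
-268 [-4.9 -1. ] 2.5
-271 [-11.9  -3.2] 6.6
stop
[-9.42930886 -6.74485561  5.55640903]
26.3083
```

View pics/w4.png

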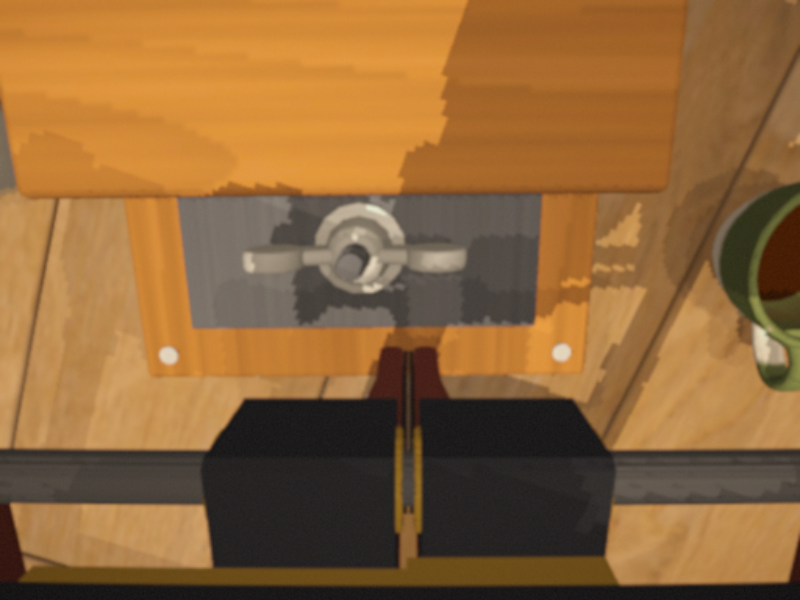

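The wings run level from (245,260) to (465,258), parallel to the deck edge, and the force rose to 12 N at the hard stop. The nut is tight, so I'll retract and hand in.

Run:
```python
from h import *
go(c(-190,.008),.40,.15);r.wait(.3)
print(r.hand_in())
```

```text
the job is handed in; nothing more can be done
None
```

The wing nut was pushed tight in three strokes: force rose to about 12 N at the stop with the wings parallel to the deck edge. The terminal, salt shaker and cup weren't pushed, as far as forces and pictures show, and the job is handed in (no verdict was returned).

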